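# Fit the battery in its dock, lock the lever and start the thumbscrew

### The arm

A 6-joint arm with a two-finger parallel gripper is mounted at the origin on a cart in front of the work surface, level with it; the furniture and walls round the work are solid. World frame = base frame: x ahead of the robot, y to its left, z up, the work surface at z = 0. Lengths are in m, angles in degrees, forces in N, time in s.
With the tool pointing down it reaches from about 0.3 to 0.75 m from the base axis. Payload 8.5 kg.
Tool frame: the origin (TCP) lies on the centre line of the jaws, within the pads' length; the fingertips stand 11 mm ahead of it and the grasp point (between the pads) lies 8 mm behind it; z points along the fingers, y is the line along which they close (so a half turn about z gives the same grasp; the last joint's range is limited). The gripper opens to 85 mm and grips with 20 to 120 N. Pads are 22 mm wide; open, the fingers measure 114 mm over their backs; the gripper's body (76 mm by 85 mm) begins 54 mm behind the grasp point. The pads swing forward as they close: fully open they stand 13 mm farther back than shut.
Start: joints at [64.383, 21.807, 74.336, -0, 83.858, -12.336], TCP at [0.126, 0.535, 0.242] pointing down, gripper open.
Joint ranges: [-178.18, 178.18], [-50.72, 133.34], [12.68, 142.11], [-81.47, 261.47], [9.98, 163.14], [-165.26, 165.26]. Speed limits (degrees/s): [136.94, 136.94, 180, 180, 180, 180].

### API

Orientations are given as a 3x3 rotation matrix whose columns are the frame's x, y, z axes.
In Python, from rig import env gives the robot as it stands.
- The arm moves only by the tool advance, called after "Call:" as a command line: name --argument value ..., lists and objects as JSON in quotes. Schema: {"type":"object","properties":{"offsets":{"type":"array","items":{"type":"object","properties":{"d":{"type":"array","items":{"type":"number"},"minItems":3,"maxItems":3},"rz":{"type":"number"},"aperture":{"type":"number"}},"additionalProperties":false,"required":["aperture"]},"minItems":1,"maxItems":10},"grip_force":{"type":"number"},"only":{"type":"string"},"quiet":{"type":"boolean"},"lines":{"type":"string"}},"required":["offsets"],"additionalProperties":false}. offsets is a list of rows, 1 to 10 of them, each an object with the fields d (a list: dx, dy, dz in m), rz (a turn about the tool's z in degrees), aperture (the finger opening in m); a field left out counts as zero (the opening has to be given); each row shifts and turns the commanded pose from where the row before left it, along the tool's axes as they then stand; what a row does not reach is not made up. A row lasts 1/10 s, in which the tool goes at most 0.05 m and 8.59 degrees, less where a joint would pass 70% of its speed; a pose out of reach is approached as far as the arm can. The fingers move at their own pace and stop on an object; grip_force is the grip in N (left out, the last holds). Time passes only in rows, so rows that do not move let the fingers close. The tool returns the time, the measured TCP pose, the force, the opening and the grip force at its end. only (a regular expression) keeps the lines of the reply that match it, lines (a string "A,B") keeps lines A to B, and quiet returns only ok. Input that does not fit is refused with a message, and nothing moves.
- env.observe(): the state, without advancing time (a new reading comes with each control period).
- env.get_image(name): name is "scene" or "side" or "wrist"; returns a dict with "pixels" (384x512x3 uint8, red, green, blue), "K" (3x3 intrinsics, pixels), "distortion" ([k1, k2, p1, p2, k3] as OpenCV has them; the pictures are not rectified), "extrinsics" (4x4, takes a point from world to camera coordinates). Camera axes: x right, y down, z forward; pixel columns grow to the right and rows downward; lengths in m; the calibration is good to about 2 mm. A picture is of the moment at which its call begins. There is no depth.
- env.close_job(): hands the job in; it is judged then, once.
The state is a dict: "time_s": time; "q": joint angles; "qvel": joint speeds; "joint_efforts": joint torques, N m; "position": TCP position; "tool_rot": TCP orientation; "ft_force": force on the tool from outside, world axes, zero at the start; "wrist_torque": the same for the moment, N m; "grip_width": finger opening in m; "gripper_force": force on a finger pad.
Only numpy, scipy, OpenCV 4.12 (cv2) and the standard library are available. Lean on these libraries where they do the work, as an engineer would, in place of code of your own. Each camera call takes 0.05 s, during which the arm holds its last target. There are 200 camera calls.

### The job

Drop the spare battery into the pocket of the dock with its grip rib on the side away from the robot, and swing the steel lever fully shut so that its fork goes under the thumbscrew's head. Then start the thumbscrew without crossing its thread: turn it backward (counterclockwise from above) until it drops into its thread, then forward (clockwise) one turn from there and no farther, and finish while still gripping its head: do not let go. Leave the bottle and the vial to the right of the work where they stand.

Things in the scene. Friction and masses are not known exactly. Their poses are not given: they have to be found in the camera images.
- battery: loose battery, 0.11 to 0.22 kg: grey block 50 (its x) x 56 (its y) x 30 mm high; on it an upright grip rib 10 (x) x 44 (y) mm, z 30 to 55 mm, centred at x +10 mm. Origin: centre of the block's underside; z up. It stands on the worktop right of and nearer than the dock, rib roughly on the far side. Take it by the rib, fingers closing along its x
- rib (a point): centre of the top edge of the battery's grip rib, 55 mm above its underside
- dock: white dock fixed to the worktop, 110 (its x) x 190 (its y) x 42 mm high. Origin: centre of its underside; x points away from the robot, y to its left, turned up to 0.2 rad about z. Rim at z 42. Pocket 55 (x) x 61 (y) x 30 mm deep, centre at x 0, y +20; lever pivot at x -18, y +78; thumbscrew axis at x -18, y -67 mm
- pocket (a point): centre of the pocket's floor (dock x 0, y +20, z 12 mm), axes as the dock's. The seated battery's origin lies here with its axes along the dock's, its block's top flush with the dock's rim and its rib at dock x +5 to +15
- pivot (a point): the lever's pivot axis (vertical) at the dock's rim (dock x -18, y +78, z 42 mm)
- lever (a joint): steel lever, rad: 0 = shut (end stop; lies along dock -y over the battery's front part, fork round the screw's shank); 0.9 to 1.2 at the start, sticking out over the dock's near side. Swings level about the pivot, stays where left; push it shut sideways (1 N at 70 mm)
- lever_push (a point): middle of the lever's bar 70 mm from the pivot, 10 mm above the dock's rim: a good place to push. The bar is 12 mm wide; it stands 3 to 17 mm above the rim from the pivot out to 84 mm, beyond that 3 to 9 mm; the fork lies at 127 to 163 mm
- thumbscrew: head of the captive thumbscrew: steel collar 24 mm across, 4 mm thick, with a square grip 24 x 24 x 26 mm on it, sides along its x and y. Origin: on the axis under the collar, 66 to 69 mm above the worktop at the start, 61 after the drop, 53 one turn later. Turns easily; weight and a light spring (6 N in all) press it down on its thread; stays where left
- head_top (a point): centre of the square grip's top, 30 mm above the thumbscrew's origin. A tight grip keeps the screw from dropping; fingers set loosely round the square (2 to 5 mm free) turn it and let it drop; to take a new hold, open past its 34 mm diagonal and turn back round it
- screw_turn (a joint): turn of the thumbscrew, rad: about 0 at the start, positive = backward (counterclockwise from above), negative = forward. The thread's start lies somewhere 0.3 to 1.4 rad backward of the start
- screw_rise (a joint): height of the thumbscrew, m: 0.005 to 0.008 before the drop (slowly rising while turned backward), then it suddenly falls by 0.008, to about 0 or just below. Right-hand thread: turning forward lowers it 0.008 a turn, to -0.008 after one turn
- bottle: bystander: clear bottle with red cap, 42 mm across, 88 mm high, right of the dock. Origin: centre of its underside
- vial: bystander: small glass vial with green cap, 26 mm across, 39 mm high, right of the dock. Origin: centre of its underside

How it is judged (in metres and radians):
On the way, in this order (a step that is already met when the one before it is completed fails the run):
1. the battery sits fully in the pocket (horizontal distance between battery and pocket below 0.005 m and z of battery in the frame of pocket between -0.003 and 0.003 m), for 0.1 s.
2. the lever is fully shut (value of joint lever below 0.08 rad), for 0.1 s.
3. the screw has been turned backward and has dropped into its thread (value of joint screw_turn above 0.2 rad and value of joint screw_rise below 0.003 m), for 0.1 s.
4. the screw has been turned forward about one turn (value of joint screw_rise below -0.0055 m and value of joint screw_turn below -3.6 rad), for 0.1 s.
At the end, for the whole second after the job is handed in: battery on the pocket floor (5 mm sideways, 3 mm in height, 0.12 rad), rib on the far side; lever within 0.08 rad of shut; thumbscrew 5.5 to 10.2 mm below its dropped height (one turn, about a quarter either way), still, and gripped with more than 3 N (horizontal distance between battery and pocket below 0.005 m and z of battery in the frame of pocket below 0.003 m and angle between the x axis of battery and the x axis of pocket, either way round below 0.12 rad and x of rib in the frame of pocket above 0 m and value of joint lever below 0.08 rad and value of joint screw_rise between -0.0102 and -0.0055 m and velocity of joint screw_turn between -0.1 and 0.1 rad/s and contact force between the fingers and thumbscrew above 3 N); the arm keeps its last pose, push and grip.
It fails at once if the bottle or the vial is moved or knocked over (distance of any of bottle, vial from where it was at the start of the episode above 0.03 m or angle between any of bottle, vial's own z axis and vertical above 0.6 rad).
It also fails if it takes over 72 s, if anything falls off the work surface, if the arm or the gripper's body presses on something with over 40 N, if the wrist force passes 120 N, or if a joint passes its speed limit or range.

## Working session

There is one attempt and no reset: what is moved stays moved. The work goes in short steps, Python scripts to look and compute and a tool call to move; the robot and the scene stay as the last step left them, time stands still between calls to the robot, and variables do not carry over. Pictures are saved under pics/ and viewed, at most 10 in all, crops included, and the job is handed in when it is done.

```bash
ls; mkdir -p pics
```

Run:
```python
from rig import env
import cv2,numpy as np
o=env.observe();print({k:np.round(v,3).tolist() for k,v in o.items()})
ims=[]
for n in("scene","side","wrist"):
    d=env.get_image(n);cv2.imwrite(f"pics/{n}0.png",d["pixels"][...,::-1]);print(n,np.round(d["K"],1).tolist(),d["distortion"],np.round(d["extrinsics"],3).tolist())
```

Run:
```python
import cv2,numpy as np
a=[cv2.imread(f"pics/{n}0.png") for n in("scene","side")]
cv2.imwrite("pics/m0.png",np.vstack([np.hstack(a)])[:, :] if 0 else cv2.resize(np.hstack(a),(800,300)))
```

```text
(no output)
```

View pics/scene0.png

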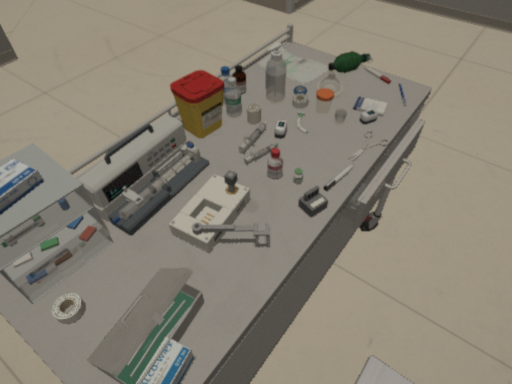

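View pics/side0.png

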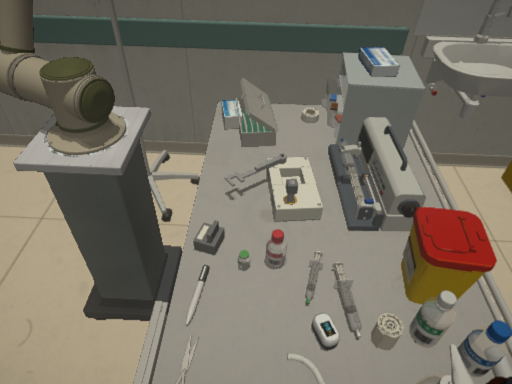

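Scene picture: dock at (210,210), lever from (197,228) to (262,230), thumbscrew (232,180), battery (313,200), bottle (275,163) and vial (297,175). Side picture: dock (295,190), screw (291,188), battery (209,237), vial (244,259), bottle (277,247).

Create h.py:
```python
from rig import env
import cv2,numpy as np,pickle
def grab(n,f):
    d=env.get_image(n);d["pixels"]=np.array(d["pixels"]);pickle.dump(d,open(f"pics/{f}.pkl","wb"));cv2.imwrite(f"pics/{f}.png",d["pixels"][...,::-1]);return d
def load(f): return pickle.load(open(f"pics/{f}.pkl","rb"))
def ray(d,uv):
    p=cv2.undistortPoints(np.float64([[uv]]),d["K"],d["distortion"])[0,0]
    E=np.array(d["extrinsics"]);R=E[:3,:3];return -R.T@E[:3,3],R.T@np.r_[p,1]
def plane(d,uv,z):
    c,r=ray(d,uv);return c+r*(z-c[2])/r[2]
def tri(*obs):
    A=np.zeros((3,3));b=np.zeros(3)
    for d,uv in obs:
        c,r=ray(d,uv);r=r/np.linalg.norm(r);P=np.eye(3)-np.outer(r,r);A+=P;b+=P@c
    x=np.linalg.solve(A,b);return x,[round(float(np.linalg.norm(np.cross(x-ray(d,uv)[0],ray(d,uv)[1]/np.linalg.norm(ray(d,uv)[1])))),4) for d,uv in obs]
def proj(d,X):
    E=np.array(d["extrinsics"]);r=cv2.Rodrigues(E[:3,:3])[0]
    return cv2.projectPoints(np.float64(X).reshape(-1,3),r,E[:3,3],d["K"],d["distortion"])[0][:,0]
```

Run:
```python
from h import *
s=grab("scene","s1");t=grab("side","t1");w=grab("wrist","w1")
for n,a,b in(("screw",(232,175),(291,184)),("batt",(313,198),(209,235)),("bottlecap",(275,153),(278,236)),("vialcap",(298,171),(244,253)),("dockc",(210,210),(295,188)),("fork",(265,230),(230,180)),("pivot",(196,228),(285,158))):
    print(n,tri((s,a),(t,b)))
E=np.array(w["extrinsics"]);o=env.observe()
c=-E[:3,:3].T@E[:3,3];print("cam in tool",o["tool_rot"].T@(c-o["position"]),(o["tool_rot"].T@E[:3,:3].T).round(3))
```

```text
screw (array([ 0.60088703, -0.30008921,  0.09042303]), [0.001, 0.001])
batt (array([ 0.4280977 , -0.40514036,  0.02637976]), [0.0019, 0.0019])
bottlecap (array([ 0.57228126, -0.44033969,  0.07536208]), [0.0007, 0.0007])
vialcap (array([ 0.50637453, -0.45551407,  0.03539891]), [0.0014, 0.0014])
dockc (array([ 0.61923679, -0.22875294,  0.01384673]), [0.0008, 0.0008])
fork (array([ 0.45900274, -0.24321855,  0.04413811]), [0.0022, 0.0022])
pivot (array([ 0.59105727, -0.1522949 ,  0.04685188]), [0.0012, 0.0012])
cam in tool [ 7.77390034e-02  1.20866008e-04 -1.30872138e-01] [[-0.    -0.952 -0.305]
 [ 1.    -0.     0.   ]
 [-0.    -0.305  0.952]]
```

Call:
advance --offsets '[{"rz":8.5, "aperture":0.085}, {"rz":8.5, "aperture":0.085}, {"rz":8.5, "aperture":0.085}, {"rz":8.5, "aperture":0.085}, {"rz":8.5, "aperture":0.085}, {"rz":8.5, "aperture":0.085}, {"rz":8.5, "aperture":0.085}, {"rz":8.5, "aperture":0.085}, {"rz":8.5, "aperture":0.085}, {"d":[0, 0, -0.03], "aperture":0.085}]'

```text
time_s: 1.3
position: [0.1259, 0.5341, 0.2694]
tool_rot: [[0.001, 1.0, -0.003], [1.0, -0.001, -0.007], [-0.007, -0.003, -1.0]]
ft_force: [-0.3, 0.3, 0.8]
grip_width: 0.0848
gripper_force: 0.0
```

Call:
advance --offsets '[{"d":[-0.03, 0.04, 0], "aperture":0.085}, {"d":[-0.03, 0.04, 0], "aperture":0.085}, {"d":[-0.03, 0.04, 0], "aperture":0.085}, {"d":[-0.03, 0.04, 0], "aperture":0.085}, {"d":[-0.03, 0.04, 0], "aperture":0.085}, {"d":[-0.03, 0.04, 0], "aperture":0.085}, {"d":[-0.03, 0.04, 0], "aperture":0.085}, {"d":[-0.04, 0.03, 0], "aperture":0.085}, {"d":[-0.04, 0.03, 0], "aperture":0.085}, {"d":[-0.045, 0.01, 0], "aperture":0.085}]'

```text
time_s: 2.3
position: [0.4796, 0.1997, 0.2718]
tool_rot: [[-0.003, 1.0, 0.0], [1.0, 0.003, -0.0], [-0.0, 0.0, -1.0]]
ft_force: [0.3, -1.5, 1.2]
grip_width: 0.0851
gripper_force: 0.0
```

Call:
advance --offsets '[{"d":[-0.045, 0, 0], "aperture":0.085}, {"d":[-0.045, 0, 0], "aperture":0.085}, {"d":[-0.045, 0, 0], "aperture":0.085}, {"d":[-0.045, 0, 0], "aperture":0.085}, {"d":[-0.045, 0, 0], "aperture":0.085}, {"d":[-0.045, 0, 0], "aperture":0.085}, {"d":[-0.045, 0, 0], "aperture":0.085}, {"d":[-0.045, 0, 0], "aperture":0.085}, {"d":[-0.04, 0, 0], "aperture":0.085}, {"aperture":0.085}]'

```text
time_s: 3.3
position: [0.4789, -0.2026, 0.2717]
tool_rot: [[0.001, 1.0, -0.001], [1.0, -0.001, -0.001], [-0.001, -0.001, -1.0]]
ft_force: [0.3, -0.3, -0.3]
grip_width: 0.0847
gripper_force: 0.0
```

```bash
python3 -c "
from h import *
grab('wrist','wa')"
```

Call:
advance --offsets '[{"d":[-0.04, -0.01, 0], "aperture":0.085}, {"d":[-0.04, -0.01, 0], "aperture":0.085}, {"d":[-0.03, 0, 0], "aperture":0.085}, {"aperture":0.085}]'

```text
time_s: 3.75
position: [0.4593, -0.3104, 0.2718]
tool_rot: [[-0.001, 1.0, -0.0], [1.0, 0.001, -0.0], [-0.0, -0.0, -1.0]]
ft_force: [-0.1, 0.8, 0.1]
grip_width: 0.0849
gripper_force: 0.0
```

```bash
python3 -c "
from h import *
grab('wrist','wb')
a=cv2.imread('pics/wa.png');b=cv2.imread('pics/wb.png')
cv2.imwrite('pics/wab.png',np.vstack([a[60:360],b[40:340]]))"
```

```text
(no output)
```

View pics/wab.png

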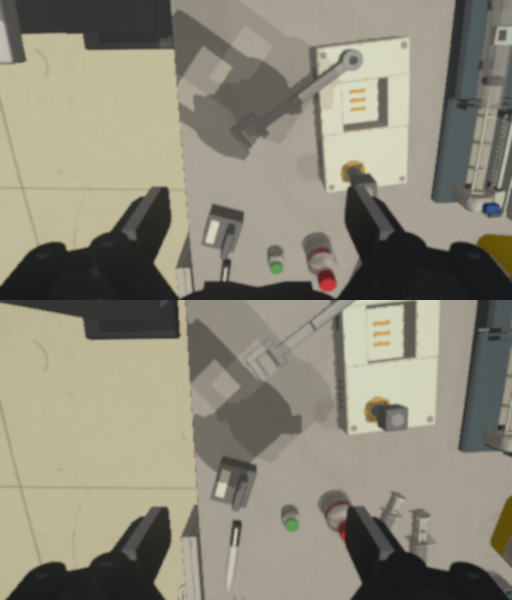

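The wrist pictures show the dock (wa: 362,175), open lever with pivot (351,120) and fork (247,190), screw (361,238); in wb the battery sits at (235,222) with rib at (240,230), and the screw head at (392,158).

Run:
```python
from h import *
a=load('wa');b=load('wb')
def crop(d,x0,y0,x1,y1,k):
    c=cv2.resize(d["pixels"][y0:y1,x0:x1,::-1],None,fx=k,fy=k,interpolation=cv2.INTER_CUBIC)
    for i in range(x0-x0%10+10,x1,10): cv2.line(c,((i-x0)*k,0),((i-x0)*k,4 if i%50 else 12),(0,0,255),1)
    for i in range(y0-y0%10+10,y1,10): cv2.line(c,(0,(i-y0)*k),(4 if i%50 else 12,(i-y0)*k),(0,0,255),1)
    return c
A=crop(a,300,90,420,255,3)      # 360x495
B=crop(b,200,190,270,260,5)     # 350x350
C=crop(b,355,125,425,175,5)     #350x250
o=np.zeros((600,712,3),np.uint8);o[:495,:360]=A;o[:350,362:712]=B;o[350:600,362:712]=C
cv2.imwrite('pics/crop1.png',o)
for n,d in(('a',a),('b',b)):
    im=d["pixels"].astype(int);m=((im.min(2)>170)&(im[...,0]-im[...,2]<45)).astype(np.uint8)
    m=cv2.morphologyEx(m,cv2.MORPH_CLOSE,np.ones((15,15)))
    cs,_=cv2.findContours(m,cv2.RETR_EXTERNAL,cv2.CHAIN_APPROX_NONE);cs=[c for c in cs if cv2.boundingRect(c)[0]>280]
    c=max(cs,key=cv2.contourArea);h=cv2.convexHull(c)
    print(n,cv2.approxPolyDP(h,4,True)[:,0].tolist())
    r=cv2.minAreaRect(np.float32([plane(d,p,.042)[:2] for p in h[:,0]]));print(r)
```

```text
a [[407, 98], [405, 242], [328, 251], [319, 110]]
((0.6124722361564636, -0.227342888712883), (0.106613889336586, 0.1857209950685501), 7.250240802764893)
b [[438, 0], [433, 163], [350, 173], [342, 0]]
((0.6116983890533447, -0.2250763326883316), (0.10658447444438934, 0.19077473878860474), 7.3433756828308105)
```

View pics/crop1.png

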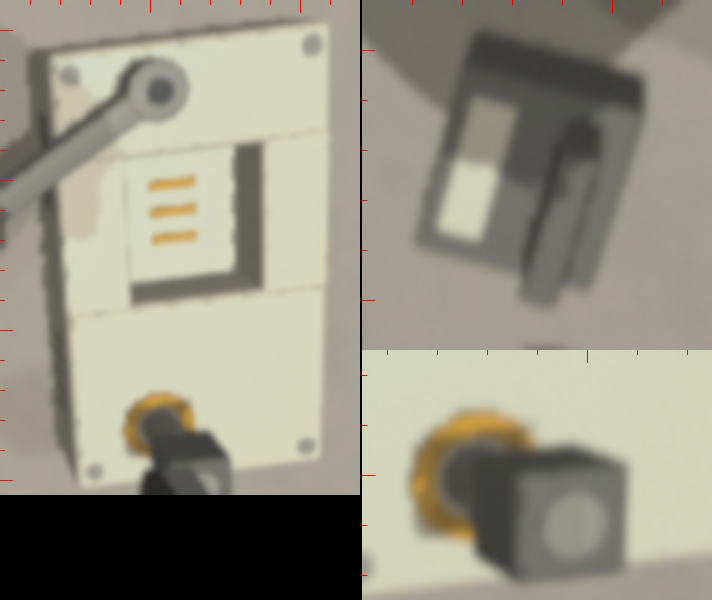

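The crop shows dock rim corners at wa (316.7,108),(410,97.3),(406.7,243),(327.3,252), pivot (352.7,120); the battery block's top corners in wb at (221,205),(256,212),(245,248),(211,239), rib on the far side (right), and the square head's top centred at wb (397,160).

Run:
```python
from h import *
a=load('wa');b=load('wb');s=load('s1');t=load('t1')
def quad(d,ps,z):
    P=np.array([plane(d,p,z)[:2] for p in ps]);L=np.linalg.norm(np.roll(P,-1,0)-P,axis=1)
    e=[np.degrees(np.arctan2(*(v[::-1]))) for v in np.roll(P,-1,0)-P]
    print(P.mean(0).round(4),L.round(4),np.round(e,1));return P
print('dock');quad(a,[(316.7,108),(410,97.3),(406.7,243),(327.3,252)],.042)
print('pocket');quad(a,[(342,142.7),(387.7,137),(387.7,186),(344,191.7)],.042)
print('batt');quad(b,[(221.2,205),(255.6,212),(244.6,248.4),(211,238.6)],.03)
print('rib low end',plane(b,(234.9,250.4),.055))
print('sq');quad(b,[(386.2,150),(407.6,147.6),(407,169.4),(386.6,171.4)],.097)
print('pivot z59',plane(a,(352.7,120),.059),'fork',plane(a,(247,190),.048))
print('screw tri',tri((b,(397,159.6)),(s,(232,174)),(t,(291.5,183))))
print('screw tri2',tri((b,(397,159.6)),(s,(232,174))),tri((b,(397,159.6)),(t,(291.5,183))))
```

```text
dock
[ 0.6128 -0.2273] [0.1078 0.1871 0.1063 0.187 ] [   6.8  -82.8 -173.2   97.6]
pocket
[ 0.6103 -0.2077] [0.0546 0.0612 0.0548 0.0616] [   7.4  -82.8 -172.2   97. ]
batt
[ 0.4273 -0.4021] [0.0458 0.0556 0.0476 0.051 ] [ -12.2 -105.7  162.    72.2]
rib low end [ 0.43105317 -0.42427627  0.055     ]
sq
[ 0.6031 -0.2969] [0.022  0.023  0.0215 0.0227] [   6.8  -83.2 -174.    98.3]
pivot z59 [ 0.58474075 -0.15288187  0.059     ] fork [ 0.46645539 -0.23762417  0.048     ]
screw tri (array([ 0.60242924, -0.29913521,  0.09358825]), [0.0028, 0.0012, 0.002])
screw tri2 (array([ 0.6010484 , -0.2970986 ,  0.09790476]), [0.0017, 0.0017]) (array([ 0.6030255 , -0.29812315,  0.09237321]), [0.0022, 0.0022])
```

Call:
advance --offsets '[{"d":[-0.01, -0.015, 0.02], "aperture":0.085}, {"d":[-0.01, -0.015, 0.02], "aperture":0.085}, {"d":[0, 0, 0.02], "aperture":0.085}, {"aperture":0.085}]'

```text
time_s: 4.2
position: [0.4292, -0.3263, 0.2105]
tool_rot: [[-0.005, 1.0, -0.003], [1.0, 0.005, 0.004], [0.004, -0.003, -1.0]]
ft_force: [-0.5, -1.6, -0.5]
grip_width: 0.0847
gripper_force: 0.0
```

```bash
python3 -c "
from h import *
d=grab('wrist','wc')
cv2.imwrite('pics/wc2.png',cv2.resize(d['pixels'][150:384,150:400,::-1],None,fx=2.5,fy=2.5,interpolation=2))"
```

```text
(no output)
```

View pics/wc2.png

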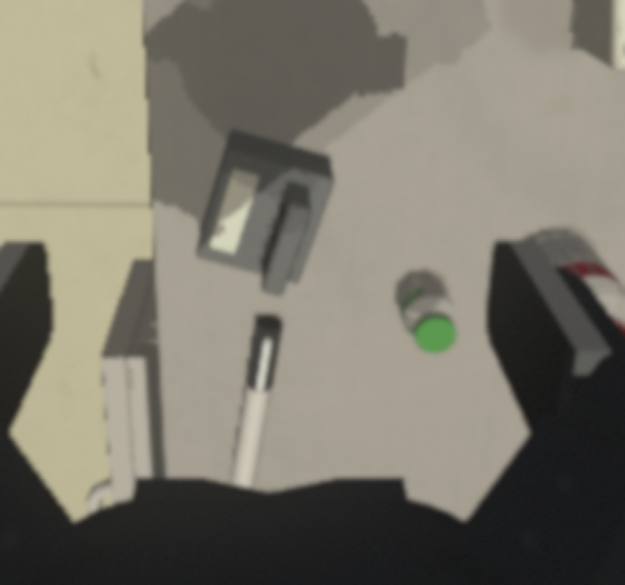

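wc: battery block top corners about (241,213),(282,222),(268,264),(229,252); rib near-camera end at (259,266), vial and pen clear of the fingers' place.

Run:
```python
from h import *
b=load('wb');c=load('wc')
B=[(221.2,205),(255.6,212),(244.6,248.4),(211,238.6),(234.9,250.4)];C=[(240.8,213.2),(282.4,222.4),(268.4,263.6),(229.2,252),(258.8,266.4)]
P=[]
for p,q in zip(B,C): print(tri((b,p),(c,q)))
P=np.float32([plane(c,q,.03)[:2] for q in C[:4]]);print(P,cv2.minAreaRect(P),P.mean(0))
# predicted features for hypothesised pose
for yaw in(-14,-16,-18):
    r=np.radians(yaw);R=np.array([[np.cos(r),-np.sin(r)],[np.sin(r),np.cos(r)]])
    o=P.mean(0);rib=[np.r_[R@[x,y]+o,.055] for x,y in((.005,-.022),(.015,-.022),(.015,.022),(.005,.022))]
    print(yaw,((proj(c,rib)-150)*2.5).round(0).tolist())
```

```text
(array([ 0.41082635, -0.37688515,  0.01892245]), [0.001, 0.001])
(array([ 0.45702225, -0.38092014,  0.03448693]), [0.0012, 0.0012])
(array([ 0.44236221, -0.43226969,  0.03577609]), [0.0004, 0.0004])
(array([ 0.3983939 , -0.41588917,  0.03927576]), [0.0003, 0.0003])
(array([ 0.43117989, -0.42313377,  0.05726075]), [0.0001, 0.0001])
[[ 0.41112602 -0.37345415]
 [ 0.4570581  -0.38414353]
 [ 0.44238567 -0.43619353]
 [ 0.39723036 -0.42134863]] ((0.4268679916858673, -0.4037262201309204), (0.05407848209142685, 0.047489214688539505), 74.25733184814453) [ 0.42695004 -0.40378493]
-14 [[261.0, 294.0], [284.0, 299.0], [311.0, 209.0], [287.0, 204.0]]
-16 [[259.0, 294.0], [282.0, 300.0], [312.0, 211.0], [289.0, 205.0]]
-18 [[257.0, 294.0], [280.0, 301.0], [313.0, 213.0], [290.0, 206.0]]
```

Call:
advance --offsets '[{"rz":8, "aperture":0.06}, {"rz":8, "aperture":0.06}, {"d":[-0.025, 0.01, 0.03], "aperture":0.06}, {"d":[-0.025, 0.01, 0.04], "aperture":0.06}, {"d":[-0.0244, 0.009, 0.04], "aperture":0.06}, {"aperture":0.06}, {"aperture":0.06}]' --grip_force 40

```text
time_s: 4.95
position: [0.4381, -0.4076, 0.1033]
tool_rot: [[0.271, 0.962, 0.0], [0.962, -0.271, -0.0], [0.0, 0.0, -1.0]]
ft_force: [0.6, 0.0, 0.1]
grip_width: 0.06
gripper_force: 0.0
```

```bash
python3 -c "
from h import *
d=grab('wrist','wd');o=env.observe();p=o['position'];print(p,o['tool_rot'].T@(np.array([.4366,-.4058,.044])-p),np.degrees(np.arctan2(o['tool_rot'][1][1],o['tool_rot'][0][1])))
cv2.imwrite('pics/wd2.png',cv2.resize(d['pixels'][150:384,130:400,::-1],None,fx=2.5,fy=2.5,interpolation=2))"
```

```text
[ 0.43838473 -0.4075468   0.10439894] [ 0.00128072 -0.00232195  0.06039236] -15.715222529154056
```

View pics/wd2.png

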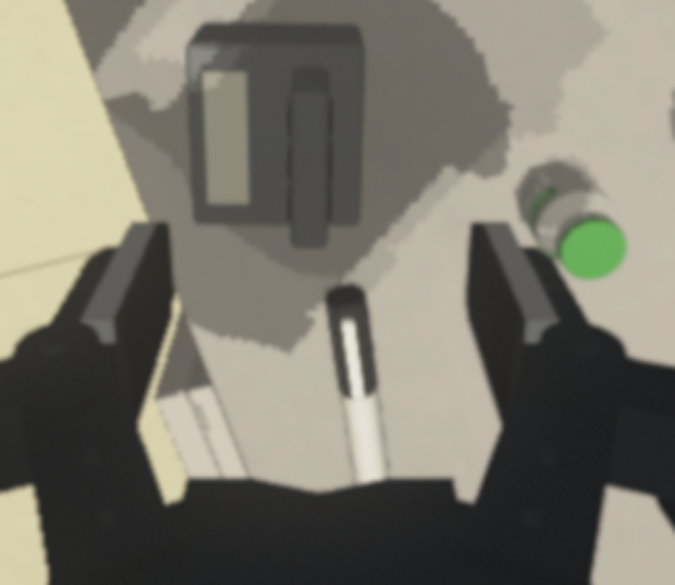

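wd: fingers are square to the battery, rib centred near (254,218), clear of pen and vial.

Run:
```python
from h import *
d=load('wd');r=plane(d,(254,218),.055);P=np.array([plane(d,(130+x/2.5,150+y/2.5),.055)[:2] for x,y in((290,97),(330,97),(328,247),(290,247))])
o=env.observe();print(r,P,P.mean(0),o['tool_rot'].T@(np.r_[P.mean(0),.044]-o['position']))
```

```text
[ 0.43709796 -0.40468416  0.055     ] [[ 0.43770498 -0.38467326]
 [ 0.44717304 -0.3873469 ]
 [ 0.43562249 -0.42704369]
 [ 0.42600703 -0.42433034]] [ 0.43662688 -0.40584855] [ 0.00124127 -0.00228292  0.0603925 ]
```

Call:
advance --offsets '[{"d":[0.0012, -0.0023, 0.02], "aperture":0.06}, {"d":[0, 0, 0.02], "aperture":0.06}, {"d":[0, 0, 0.02], "aperture":0.06}, {"aperture":0.06}, {"aperture":0.0}, {"aperture":0.0}, {"aperture":0.0}, {"aperture":0.0}, {"aperture":0.0}]' --grip_force 60

```text
time_s: 5.9
position: [0.4358, -0.4067, 0.0437]
tool_rot: [[0.272, 0.962, 0.001], [0.962, -0.272, -0.002], [-0.001, 0.002, -1.0]]
ft_force: [-0.5, 1.4, 7.3]
grip_width: 0.009
gripper_force: 60.0
```

Call:
advance --offsets '[{"d":[0, 0, -0.01], "aperture":0}, {"d":[0, 0, -0.03], "aperture":0}, {"d":[0, 0, -0.03], "aperture":0}, {"d":[0, 0, -0.03], "aperture":0}, {"aperture":0}]'

```text
time_s: 6.4
position: [0.4364, -0.4075, 0.1469]
tool_rot: [[0.272, 0.962, 0.005], [0.962, -0.272, -0.006], [-0.005, 0.006, -1.0]]
ft_force: [-0.2, 0.4, -2.6]
grip_width: 0.009
gripper_force: 58.7
```

Call:
advance --offsets '[{"d":[0, 0, -0.015], "rz":-7.6, "aperture":0}, {"rz":-7.6, "aperture":0}, {"rz":-7.6, "aperture":0}, {"d":[0.0293, 0.0345, 0], "aperture":0}, {"d":[0.0293, 0.0345, 0], "aperture":0}, {"d":[0.0293, 0.0345, 0], "aperture":0}, {"d":[0.0293, 0.0345, 0], "aperture":0}, {"d":[0.0293, 0.0345, 0], "aperture":0}, {"d":[0.0293, 0.0345, 0], "aperture":0}, {"aperture":0}]'

```text
time_s: 7.4
position: [0.6217, -0.2017, 0.156]
tool_rot: [[-0.128, 0.992, -0.001], [0.992, 0.128, 0.002], [0.002, -0.0, -1.0]]
ft_force: [0.2, -1.0, -2.1]
grip_width: 0.0088
gripper_force: 59.1
```

Call:
advance --offsets '[{"d":[0, 0, 0.02], "aperture":0}, {"aperture":0}, {"aperture":0}]'

```text
time_s: 7.7
position: [0.6189, -0.2068, 0.1368]
tool_rot: [[-0.122, 0.993, -0.002], [0.993, 0.122, 0.001], [0.001, -0.002, -1.0]]
ft_force: [-1.0, 0.4, -2.6]
grip_width: 0.0089
gripper_force: 59.0
```

```bash
python3 -c "
from h import *
d=grab('wrist','we');o=env.observe();p=o['position'];print(p,o['tool_rot'].T@(np.array([.6203,-.2074,.056])-p),np.degrees(np.arctan2(o['tool_rot'][1][1],o['tool_rot'][0][1])))
cv2.imwrite('pics/we2.png',cv2.resize(d['pixels'][100:340,150:400,::-1],None,fx=2.5,fy=2.5,interpolation=2))"
```

```text
[ 0.61916772 -0.20698783  0.13755447] [-0.0005581   0.00109284  0.08155414] 6.978041513468618
```

View pics/we2.png

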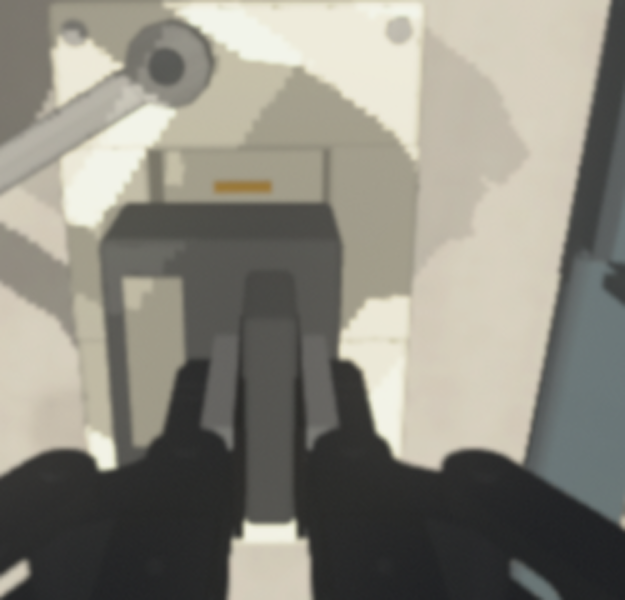

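we: battery's rear bottom edge runs (200,182)-(282,182), pocket's rear rim corners (210.4,159.6) and (280.8,159.6).

Run:
```python
from h import *
d=load('we');o=env.observe();R=o['tool_rot'];p=o['position'];z=p[2]-.0437
f=lambda uv,h:(R.T@(plane(d,uv,h)-p)).round(4)
for uv,h in(((191.2,196),z+.03),((286,196),z+.03),((200,182),z),((282,182),z),((210.4,159.6),.042),((280.8,159.6),.042)): print(uv,round(h,3),f(uv,h))
# dock rear far corners screws / dock edge right at (425,3)->(320,101.2); left (50,5)->(170,102)
for uv in((320,101.2),(170,102),(150+315/2.5,100)): print(plane(d,uv,.042),f(uv,.042))
# pivot
print(plane(d,(150+167/2.5,100+67/2.5),.059))
```

```text
(191.2, 196) 0.124 [ 0.0294 -0.0329  0.0137]
(286, 196) 0.124 [0.0294 0.0144 0.0137]
(200, 182) 0.094 [ 0.0279 -0.034   0.0437]
(282, 182) 0.094 [0.0279 0.0147 0.0437]
(210.4, 159.6) 0.042 [ 0.0305 -0.0353  0.0956]
(280.8, 159.6) 0.042 [0.0305 0.0177 0.0956]
[ 0.6546879  -0.12910581  0.042     ] [0.073  0.0447 0.0956]
[ 0.54828712 -0.1425505   0.042     ] [ 0.0726 -0.0625  0.0956]
[ 0.62339961 -0.13221382  0.042     ] [0.0737 0.0133 0.0956]
[ 0.58516062 -0.15409845  0.059     ]
```

Call:
advance --offsets '[{"d":[-0.0006, 0.001, 0.02], "rz":-0.2, "aperture":0}, {"d":[0, 0, 0.02], "aperture":0}, {"d":[0, 0, 0.01], "aperture":0}, {"aperture":0}]'

```text
time_s: 8.15
position: [0.62, -0.2071, 0.0866]
tool_rot: [[-0.125, 0.992, -0.002], [0.992, 0.125, 0.001], [0.001, -0.002, -1.0]]
ft_force: [-0.5, 0.0, -2.2]
grip_width: 0.0087
gripper_force: 59.1
```

Call:
advance --offsets '[{"d":[0, 0, 0.01], "aperture":0}, {"d":[0, 0, 0.008], "aperture":0}, {"d":[0, 0, 0.006], "aperture":0}, {"d":[0, 0, 0.006], "aperture":0}, {"aperture":0}]'

```text
time_s: 8.65
position: [0.6201, -0.2068, 0.0564]
tool_rot: [[-0.126, 0.992, -0.001], [0.992, 0.126, 0.001], [0.001, -0.001, -1.0]]
ft_force: [-0.1, -0.4, -1.8]
grip_width: 0.009
gripper_force: 59.1
```

```bash
python3 -c "
from h import *
o=env.observe();print(o['position'],o['ft_force'])"
```

```text
[ 0.62012171 -0.20680186  0.05638779] [-0.13681173 -0.36677927 -1.80917076]
```

Call:
advance --offsets '[{"d":[0, 0, 0.001], "aperture":0}, {"aperture":0.03}, {"aperture":0.03}, {"aperture":0.03}, {"d":[0, 0, -0.03], "aperture":0.03}, {"d":[0, 0, -0.04], "aperture":0.03}, {"d":[0, 0, -0.04], "aperture":0.03}, {"d":[0, 0, -0.02], "aperture":0.0}, {"aperture":0.0}, {"aperture":0.0}]'

```text
time_s: 9.65
position: [0.6202, -0.2068, 0.1858]
tool_rot: [[-0.126, 0.992, -0.0], [0.992, 0.126, 0.0], [0.0, -0.0, -1.0]]
ft_force: [-0.2, 0.3, -0.8]
grip_width: -0.0005
gripper_force: 0.0
```

```bash
python3 -c "
from h import *
d=grab('wrist','wf');o=env.observe();print(o['position'])
cv2.imwrite('pics/wf2.png',cv2.resize(d['pixels'][100:384,30:400,::-1],None,fx=2,fy=2,interpolation=2))"
```

```text
[ 0.61999952 -0.20675276  0.18494744]
```

View pics/wf2.png

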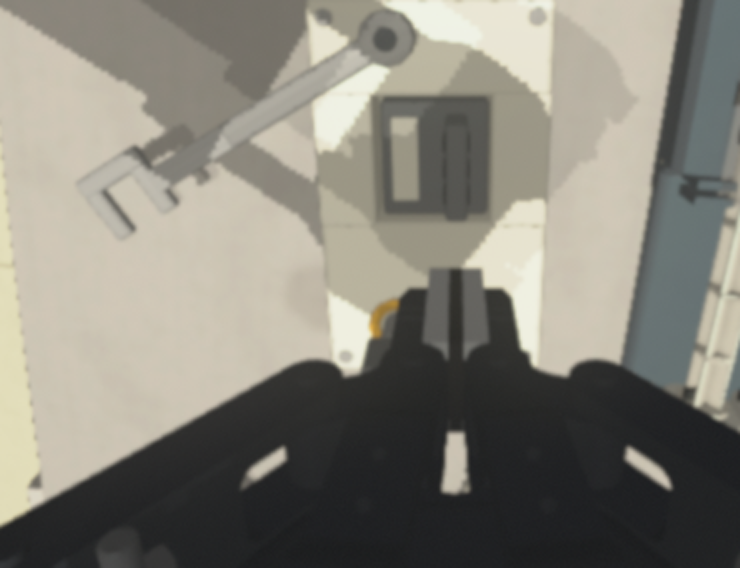

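wf: battery seated flush with rib on the far side; lever open, pivot at (222,120), bar toward (130,175), about 1.03 rad open.

Run:
```python
from h import *
d=load('wf');o=env.observe();a=np.radians(7.15);R=np.array([[np.cos(a),-np.sin(a)],[np.sin(a),np.cos(a)]]);O=np.array([.6127,-.2275])
D=lambda w:R.T@(np.array(w)[:2]-O)
px=lambda x,y:(30+x/2,100+y/2)
pv=D(plane(d,px(385,40),.059));q=D(plane(d,px(228,137),.059));print(pv,q,'theta',np.arctan2(-(q-pv)[0],-(q-pv)[1]))
for n,x,y in(('rib top',455,120),('rib bot',455,220)):print(n,D(plane(d,px(x,y),.067)))
B=[D(plane(d,px(x,y),.042)) for x,y in((385,100),(490,98),(488,215),(385,213))];print(np.mean(B,0))
piv=np.array([-.018,.078]);prev=D(o['position']);print('now',prev)
for th,c in((1.05,.012),(1.05,0),(.9,0),(.75,0),(.6,0),(.45,0),(.3,0),(.2,0),(.1,0),(.05,0),(0,0)):
    n=np.array([np.cos(th),-np.sin(th)]);u=np.array([-np.sin(th),-np.cos(th)])
    p=piv+.07*u-n*(.006+.015*np.cos(th)+.011*np.sin(th)+c);dl=p-prev;prev=p
    print(th,p.round(4),'tool dx,dy',dl[1].round(4),dl[0].round(4))
```

```text
[-0.0184904  0.0762639] [-0.08845776  0.03507616] theta 1.0387488622557293
rib top [0.01050298 0.04424976]
rib bot [ 0.01054539 -0.00035499]
[0.00210533 0.02075571]
now [0.00982512 0.01967735]
1.05 [-0.0961  0.0735] tool dx,dy 0.0539 -0.106
1.05 [-0.0902  0.0631] tool dx,dy -0.0104 0.006
0.9 [-0.0877  0.0532] tool dx,dy -0.0099 0.0025
0.75 [-0.0836  0.0435] tool dx,dy -0.0098 0.0041
0.6 [-0.0778  0.0341] tool dx,dy -0.0094 0.0058
0.45 [-0.0703  0.0255] tool dx,dy -0.0086 0.0075
0.3 [-0.0612  0.0181] tool dx,dy -0.0074 0.0091
0.2 [-0.0543  0.0139] tool dx,dy -0.0042 0.0069
0.1 [-0.0469  0.0105] tool dx,dy -0.0034 0.0074
0.05 [-0.043   0.0092] tool dx,dy -0.0014 0.0039
0 [-0.039  0.008] tool dx,dy -0.0012 0.004
```

Call:
advance --offsets '[{"d":[0.018, -0.0353, 0], "aperture":0}, {"d":[0.018, -0.0353, 0], "aperture":0}, {"d":[0.018, -0.0354, 0], "aperture":0}, {"d":[0, 0, 0.04], "aperture":0}, {"d":[0, 0, 0.04], "aperture":0}, {"d":[0, 0, 0.03], "aperture":0}, {"d":[0, 0, 0.015], "aperture":0}, {"aperture":0}]'

```text
time_s: 10.5
position: [0.5069, -0.1658, 0.0582]
tool_rot: [[-0.126, 0.992, -0.006], [0.992, 0.126, 0.004], [0.004, -0.005, -1.0]]
ft_force: [0.4, -0.9, 0.6]
grip_width: 0.0
gripper_force: 0.0
```

Call:
advance --offsets '[{"d":[-0.0104, 0.006, 0], "aperture":0}, {"d":[-0.0099, 0.0025, 0], "aperture":0}, {"d":[-0.0098, 0.0041, 0], "aperture":0}, {"d":[-0.0094, 0.0058, 0], "aperture":0}, {"d":[-0.0086, 0.0075, 0], "aperture":0}, {"d":[-0.0074, 0.0091, 0], "aperture":0}, {"d":[-0.0042, 0.0069, 0], "aperture":0}, {"d":[-0.0034, 0.0074, 0], "aperture":0}, {"aperture":0}]'

```text
time_s: 11.4
position: [0.5663, -0.2236, 0.0614]
tool_rot: [[-0.126, 0.992, 0.001], [0.992, 0.126, -0.001], [-0.001, 0.001, -1.0]]
ft_force: [-0.7, -0.3, -0.4]
grip_width: -0.0
gripper_force: 0.0
```

Continue to the stop, watching the force.

Call:
advance --offsets '[{"d":[-0.0014, 0.0039, 0], "aperture":0}, {"d":[-0.0012, 0.004, 0], "aperture":0}, {"aperture":0}]'

```text
time_s: 11.7
position: [0.5739, -0.2247, 0.0613]
tool_rot: [[-0.126, 0.992, 0.0], [0.992, 0.126, -0.0], [-0.0, 0.0, -1.0]]
ft_force: [-0.3, 0.2, 0.2]
grip_width: -0.0001
gripper_force: 0.0
```

Call:
advance --offsets '[{"d":[0, 0.002, 0], "aperture":0}, {"d":[0, 0.001, 0], "aperture":0}, {"aperture":0}]'

```text
time_s: 12.0
position: [0.5753, -0.2245, 0.0612]
tool_rot: [[-0.126, 0.992, -0.003], [0.992, 0.126, -0.0], [0.0, -0.003, -1.0]]
ft_force: [-5.7, -1.8, 2.4]
grip_width: 0.0002
gripper_force: 3.6
```

```bash
python3 -c "
from h import *
d=grab('wrist','wg');print(env.observe()['position'],env.observe()['ft_force'])
cv2.imwrite('pics/wg2.png',cv2.resize(d['pixels'][60:360,80:400,::-1],None,fx=2,fy=2,interpolation=2))"
```

```text
[ 0.57532727 -0.22455883  0.0612151 ] [-6.32909413 -1.49914857  1.93480265]
```

View pics/wg2.png

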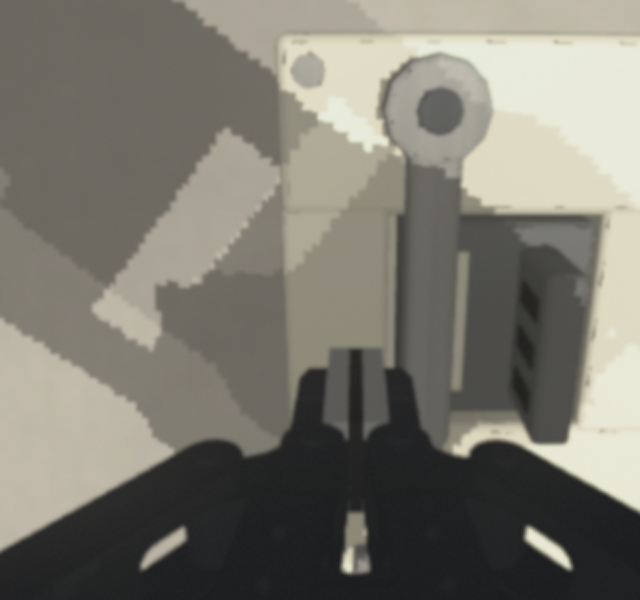

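wg: lever lies along the dock over the battery's front part, at its stop (6 N reaction), rib beyond it. Now the screw.

Call:
advance --offsets '[{"d":[0, -0.012, 0], "aperture":0}, {"d":[0, 0, -0.03], "aperture":0}, {"d":[0, 0, -0.045], "aperture":0.06}, {"d":[-0.025, 0.01, -0.02], "aperture":0.06}, {"d":[-0.025, 0.01, 0], "aperture":0.06}, {"d":[-0.0249, 0.0105, 0], "aperture":0.06}, {"aperture":0.06}, {"aperture":0.06}]' --grip_force 20

```text
time_s: 12.85
position: [0.604, -0.2962, 0.1558]
tool_rot: [[-0.125, 0.992, -0.001], [0.992, 0.125, 0.001], [0.001, -0.0, -1.0]]
ft_force: [0.4, 0.7, 0.8]
grip_width: 0.0598
gripper_force: 0.0
```

```bash
python3 -c "
from h import *
d=grab('wrist','wh');o=env.observe();p=o['position'];R=o['tool_rot'];print(p,o['q'],R.T@(np.array([.6031,-.2966,.071])-p),np.degrees(np.arctan2(R[1][1],R[0][1])))
print(proj(d,[[.6031,-.2966,.097],[.6031,-.2966,.042]]))"
```

```text
[ 0.6039768  -0.29557429  0.15606831] [-3.61442257e+01  3.78545566e+01  6.02815727e+01  1.19659778e-02
  8.19150915e+01 -4.33786702e+01] [-0.00097217 -0.00095577  0.08506809] 7.232767441443196
[[255.25279452 215.55826504]
 [255.71942272 190.52795173]]
```

Run:
```python
from h import *
d=load('wh');g=cv2.cvtColor(d["pixels"],cv2.COLOR_RGB2GRAY)
for r in range(176,270,5): print(r,g[r,200:312:4].tolist())
sq=np.array([[x,y] for x,y in((-12,-12),(12,-12),(12,12),(-12,12))])/1000
a=np.radians(7.1);R=np.array([[np.cos(a),-np.sin(a)],[np.sin(a),np.cos(a)]])
print(proj(d,[np.r_[R@s+[.6031,-.2966],.097] for s in sq]))
```

```text
176 [103, 103, 102, 127, 161, 149, 142, 142, 117, 103, 104, 103, 104, 103, 103, 102, 103, 103, 103, 139, 141, 141, 141, 141, 142, 142, 143, 142]
181 [103, 103, 102, 117, 142, 141, 141, 141, 121, 102, 104, 102, 103, 102, 102, 102, 102, 102, 102, 140, 141, 141, 141, 142, 141, 142, 142, 142]
186 [113, 101, 101, 112, 140, 141, 140, 141, 124, 102, 103, 101, 111, 85, 87, 84, 121, 111, 112, 140, 140, 141, 141, 142, 141, 142, 142, 143]
191 [120, 118, 105, 110, 139, 140, 140, 140, 129, 102, 78, 69, 69, 69, 69, 69, 69, 70, 96, 138, 140, 141, 141, 141, 141, 142, 142, 142]
196 [120, 120, 118, 110, 139, 140, 140, 140, 130, 101, 70, 69, 70, 70, 69, 69, 69, 69, 84, 140, 141, 141, 141, 142, 142, 142, 142, 142]
201 [121, 119, 120, 119, 139, 140, 140, 140, 131, 99, 79, 79, 79, 79, 80, 79, 79, 80, 85, 140, 141, 141, 141, 141, 141, 142, 143, 142]
206 [126, 124, 125, 123, 138, 139, 139, 140, 132, 100, 79, 80, 81, 83, 85, 82, 81, 82, 80, 139, 141, 141, 141, 141, 141, 142, 145, 142]
211 [128, 128, 128, 128, 136, 103, 103, 137, 131, 100, 79, 81, 98, 102, 102, 106, 89, 80, 82, 140, 141, 141, 142, 141, 158, 2
[... 1005 characters left out ...]
89]
251 [180, 185, 184, 170, 151, 138, 130, 129, 129, 131, 166, 186, 186, 186, 185, 186, 187, 189, 187, 188, 187, 187, 188, 189, 189, 188, 187, 187]
256 [179, 185, 184, 185, 185, 185, 185, 167, 144, 180, 186, 185, 184, 186, 186, 187, 188, 189, 189, 188, 188, 188, 188, 188, 189, 188, 189, 187]
261 [166, 183, 183, 183, 183, 184, 185, 186, 186, 185, 186, 186, 186, 186, 186, 186, 189, 189, 188, 188, 188, 189, 188, 187, 188, 188, 187, 186]
266 [158, 183, 183, 183, 184, 184, 184, 186, 185, 184, 184, 186, 186, 185, 185, 187, 188, 189, 188, 189, 189, 190, 189, 188, 188, 187, 187, 186]
[[237.68745644 231.81928203]
 [272.84991993 231.87205554]
 [273.47380529 198.67574549]
 [237.00388763 198.62309812]]
```

Call:
advance --offsets '[{"d":[-0.0005, -0.0008, 0.04], "aperture":0.055}, {"d":[0, 0, 0.035], "aperture":0.055}, {"d":[0, 0, 0.01], "aperture":0.055}, {"aperture":0.027}, {"aperture":0.027}, {"aperture":0.027}, {"aperture":0.027}]' --grip_force 20

```text
time_s: 13.6
position: [0.604, -0.2972, 0.0729]
tool_rot: [[-0.126, 0.992, 0.002], [0.992, 0.126, -0.002], [-0.002, 0.002, -1.0]]
ft_force: [0.3, -0.0, -0.5]
grip_width: 0.0267
gripper_force: 0.0
```

Create look.py:
```python
from h import *
import sys
n=sys.argv[1];d=grab('wrist',n);o=env.observe();R=o['tool_rot']
print(o['position'].round(4),o['q'].round(1)[5],'yaw',np.degrees(np.arctan2(R[1][1],R[0][1])).round(1),'F',o['ft_force'].round(1),'M',o['wrist_torque'].round(2),o['grip_width'])
g=cv2.cvtColor(d["pixels"],cv2.COLOR_RGB2GRAY)
print([int(v) for v in cv2.blur(g,(9,1))[150:330:4,256]])
if len(sys.argv)>2:
    b=cv2.cvtColor(load(sys.argv[2])["pixels"],cv2.COLOR_RGB2GRAY);y0,y1,x0,x1=map(int,sys.argv[3].split(','))
    m=cv2.matchTemplate(g[y0-20:y1+30,x0-20:x1+20],b[y0:y1,x0:x1],cv2.TM_CCOEFF_NORMED);_,s,_,l=cv2.minMaxLoc(m);print('match',round(s,3),'shift',l[0]-20,l[1]-20)
```

```bash
python3 look.py k0
```

```text
[ 0.6039 -0.2971  0.0726] -43.5 yaw 7.2 F [-0.   0.1 -0.4] M [-0.01  0.04 -0.  ] 0.027153320945308933
[128, 124, 122, 111, 106, 106, 106, 106, 105, 105, 105, 104, 104, 103, 103, 103, 102, 104, 102, 86, 86, 85, 87, 66, 66, 66, 66, 66, 66, 74, 78, 78, 90, 101, 101, 102, 101, 101, 101, 86, 79, 172, 187, 187, 188]
```

Call:
advance --offsets '[{"rz":-8, "aperture":0.027}, {"rz":-8, "aperture":0.027}, {"aperture":0.027}]'

```text
time_s: 13.95
position: [0.6033, -0.2971, 0.072]
tool_rot: [[-0.397, 0.918, -0.0], [0.918, 0.397, -0.0], [-0.0, -0.0, -1.0]]
ft_force: [-1.0, -0.8, 0.5]
grip_width: 0.027
gripper_force: 0.9
```

```bash
python3 look.py k1 k0 240,318,236,276
```

```text
[ 0.6035 -0.2972  0.072 ] -59.4 yaw 23.1 F [-2.1  0.5  2.5] M [-0.12  0.31 -0.06] 0.027038536794574332
[169, 169, 169, 169, 168, 167, 150, 142, 139, 138, 134, 129, 123, 118, 100, 98, 99, 101, 97, 83, 82, 82, 86, 64, 63, 64, 63, 63, 63, 67, 74, 75, 77, 97, 97, 97, 97, 97, 97, 95, 76, 106, 182, 182, 183]
match 0.98 shift 2 2
```

Call:
advance --offsets '[{"rz":-8, "aperture":0.027}, {"aperture":0.027}]'

```text
time_s: 14.2
position: [0.6036, -0.2973, 0.0718]
tool_rot: [[-0.518, 0.856, 0.001], [0.856, 0.518, -0.001], [-0.001, 0.0, -1.0]]
ft_force: [-1.7, -1.1, 1.4]
grip_width: 0.0267
gripper_force: 0.8
```

```bash
python3 look.py k2 k0 240,318,236,276
```

```text
[ 0.6037 -0.2973  0.0718] -67.2 yaw 31.0 F [-1.5 -1.3  1.9] M [-0.22  0.24 -0.04] 0.027115594540218838
[205, 175, 170, 170, 169, 169, 168, 152, 140, 139, 139, 139, 138, 133, 93, 99, 101, 100, 93, 83, 82, 81, 87, 64, 63, 63, 63, 63, 63, 68, 75, 75, 78, 97, 97, 97, 97, 97, 97, 94, 76, 113, 182, 182, 183]
match 0.984 shift 1 2
```

Call:
advance --offsets '[{"rz":-8, "aperture":0.027}, {"aperture":0.027}]'

```text
time_s: 14.45
position: [0.6036, -0.2973, 0.0717]
tool_rot: [[-0.631, 0.776, 0.0], [0.776, 0.631, -0.001], [-0.001, -0.0, -1.0]]
ft_force: [-2.2, -1.8, 2.4]
grip_width: 0.0269
gripper_force: 1.2
```

```bash
python3 look.py k3 k0 240,318,236,276
```

```text
[ 0.6037 -0.2973  0.0717] -75.2 yaw 38.9 F [-2.2 -1.8  2. ] M [-0.31  0.32 -0.04] 0.027068992254722837
[232, 205, 170, 169, 169, 169, 168, 164, 144, 140, 139, 139, 137, 111, 97, 100, 100, 100, 91, 82, 82, 82, 86, 64, 63, 64, 63, 63, 63, 67, 74, 75, 77, 97, 97, 97, 97, 97, 97, 96, 76, 98, 182, 182, 182]
match 0.984 shift 1 2
```

Call:
advance --offsets '[{"d":[0, -0.0004, 0], "rz":-8, "aperture":0.0275}, {"aperture":0.0275}]'

```text
time_s: 14.7
position: [0.6032, -0.2974, 0.0714]
tool_rot: [[-0.732, 0.681, 0.0], [0.681, 0.732, -0.0], [-0.0, -0.0, -1.0]]
ft_force: [-2.2, -1.9, 0.6]
grip_width: 0.0275
gripper_force: 1.3
```

```bash
python3 look.py k4 k1 240,318,236,276
```

```text
[ 0.6033 -0.2974  0.0714] -83.2 yaw 46.9 F [-2.2 -1.8  0.1] M [-0.23  0.32 -0.03] 0.02735116281368781
[232, 232, 188, 169, 169, 169, 169, 169, 152, 140, 140, 137, 111, 98, 101, 101, 100, 99, 91, 83, 82, 82, 84, 65, 64, 64, 63, 64, 63, 66, 74, 75, 75, 97, 98, 98, 98, 97, 98, 97, 77, 82, 181, 183, 182]
match 0.99 shift 0 1
```

Call:
advance --offsets '[{"rz":-8, "aperture":0.0275}, {"aperture":0.0275}]'

```text
time_s: 14.95
position: [0.6034, -0.2974, 0.0714]
tool_rot: [[-0.819, 0.573, 0.001], [0.573, 0.819, -0.0], [-0.001, 0.0, -1.0]]
ft_force: [-0.7, -2.9, 1.1]
grip_width: 0.0275
gripper_force: 0.9
```

```bash
python3 look.py k5 k1 240,318,236,276
```

```text
[ 0.6036 -0.2973  0.0715] -91.1 yaw 54.8 F [-1.  -1.4  1. ] M [-0.27  0.13 -0.02] 0.027550074656454458
[184, 222, 184, 169, 169, 169, 168, 168, 154, 139, 139, 129, 96, 99, 101, 101, 100, 99, 87, 83, 83, 82, 86, 64, 64, 64, 64, 63, 64, 67, 74, 75, 76, 97, 98, 98, 98, 98, 98, 97, 77, 87, 182, 182, 182]
match 0.992 shift 1 1
```

Call:
advance --offsets '[{"rz":-8, "aperture":0.0275}, {"aperture":0.0275}]'

```text
time_s: 15.2
position: [0.6035, -0.297, 0.0712]
tool_rot: [[-0.891, 0.454, 0.001], [0.454, 0.891, 0.0], [-0.0, 0.001, -1.0]]
ft_force: [0.5, 0.6, -1.1]
grip_width: 0.0274
gripper_force: 0.0
```

```bash
python3 look.py k6 k1 240,318,236,276
```

```text
[ 0.6036 -0.2969  0.0712] -99.1 yaw 62.8 F [ 0.2 -0.3  0.4] M [-0.02  0.03 -0.03] 0.027552064501195052
[109, 118, 141, 162, 166, 167, 167, 167, 148, 139, 139, 138, 117, 95, 99, 101, 101, 99, 91, 83, 83, 82, 87, 64, 63, 64, 64, 64, 64, 67, 75, 75, 76, 98, 98, 98, 98, 98, 98, 97, 77, 91, 181, 184, 184]
match 0.981 shift -1 0
```

Call:
advance --offsets '[{"rz":-8, "aperture":0.0275}, {"aperture":0.0275}]'

```text
time_s: 15.45
position: [0.6035, -0.2968, 0.0712]
tool_rot: [[-0.946, 0.326, 0.0], [0.326, 0.946, 0.0], [-0.0, 0.001, -1.0]]
ft_force: [0.7, -0.1, 0.4]
grip_width: 0.0268
gripper_force: 0.0
```

```bash
python3 look.py k7 k1 240,318,236,276
```

```text
[ 0.6035 -0.2969  0.0712] -107.1 yaw 70.8 F [-0.5 -0.3  0.6] M [-0.03 -0.01 -0.01] 0.02746284428290903
[114, 102, 115, 124, 153, 165, 167, 162, 139, 139, 139, 139, 138, 107, 95, 100, 101, 100, 92, 83, 83, 71, 64, 64, 64, 64, 64, 71, 75, 76, 89, 98, 98, 98, 99, 99, 99, 80, 80, 212, 210, 213, 203, 192, 185]
match 0.949 shift -1 -11
```

Screw dropped (head image shifted 11 rows at k7, disc smaller). Now forward: first half turn.

Call:
advance --offsets '[{"rz":8, "aperture":0.0275}, {"rz":8, "aperture":0.0275}, {"rz":8, "aperture":0.0275}, {"rz":8, "aperture":0.0275}, {"rz":8, "aperture":0.0275}, {"rz":8, "aperture":0.0275}, {"rz":8, "aperture":0.0275}, {"rz":8, "aperture":0.0275}, {"rz":8, "aperture":0.0275}, {"aperture":0.0275}]'

```text
time_s: 16.5
position: [0.6031, -0.2969, 0.071]
tool_rot: [[0.02, 1.0, -0.0], [1.0, -0.02, 0.001], [0.001, -0.0, -1.0]]
ft_force: [-0.6, 1.4, -1.0]
grip_width: 0.0279
gripper_force: 0.3
```

```bash
python3 look.py k8 k7 230,310,236,276
```

```text
[ 0.6032 -0.2969  0.0712] -35.4 yaw -0.9 F [ 0.1  0.8 -0.5] M [0.05 0.11 0.03] 0.027527621111352724
[136, 132, 130, 127, 125, 121, 119, 116, 113, 111, 108, 107, 106, 106, 105, 105, 105, 106, 105, 94, 86, 82, 67, 68, 68, 68, 67, 73, 79, 79, 89, 103, 103, 103, 103, 103, 103, 84, 81, 185, 190, 190, 191, 190, 190]
match 0.907 shift 1 1
```

Call:
advance --offsets '[{"rz":8, "aperture":0.0275}, {"rz":8, "aperture":0.0275}, {"rz":8, "aperture":0.0275}, {"rz":8, "aperture":0.0275}, {"rz":8, "aperture":0.0275}, {"rz":8, "aperture":0.0275}, {"rz":8, "aperture":0.0275}, {"rz":8, "aperture":0.0275}, {"rz":8, "aperture":0.0275}, {"aperture":0.0275}]'

```text
time_s: 17.55
position: [0.6034, -0.2971, 0.0712]
tool_rot: [[0.955, 0.295, 0.0], [0.295, -0.955, 0.0], [0.0, -0.0, -1.0]]
ft_force: [0.0, 0.6, -0.3]
grip_width: 0.0273
gripper_force: 0.0
```

```bash
python3 look.py k9 k7 230,310,236,276
```

```text
[ 0.6034 -0.2971  0.0714] 36.3 yaw -72.6 F [ 0.4  1.  -0.8] M [ 0.02 -0.01  0.03] 0.0274957550298652
[142, 142, 142, 141, 141, 140, 140, 140, 139, 140, 139, 139, 139, 139, 138, 130, 108, 108, 123, 84, 84, 69, 64, 65, 65, 65, 65, 74, 75, 76, 96, 98, 98, 98, 98, 98, 93, 76, 91, 124, 124, 124, 123, 126, 160]
match 0.854 shift 3 -1
```

Call:
advance --offsets '[{"rz":8, "aperture":0.0275}, {"rz":8, "aperture":0.0275}, {"rz":8, "aperture":0.0275}, {"rz":8, "aperture":0.0275}, {"rz":4, "aperture":0.0275}, {"aperture":0.0275}, {"aperture":0.05}, {"aperture":0.05}, {"aperture":0.05}]'

```text
time_s: 18.5
position: [0.6033, -0.297, 0.0715]
tool_rot: [[0.947, -0.32, 0.0], [-0.32, -0.947, 0.0], [0.0, -0.0, -1.0]]
ft_force: [-0.4, -1.0, -0.9]
grip_width: 0.05
gripper_force: 0.0
```

```bash
python3 look.py k10 k8 230,310,236,276
```

```text
[ 0.6033 -0.297   0.0714] 72.4 yaw -108.7 F [ 0.2 -0.3 -0.5] M [-0.03  0.02  0.  ] 0.05023883426642348
[219, 219, 219, 217, 162, 140, 140, 140, 140, 139, 139, 139, 139, 138, 138, 121, 108, 106, 116, 83, 86, 65, 64, 65, 65, 65, 68, 75, 76, 83, 98, 98, 98, 98, 98, 97, 79, 77, 129, 104, 104, 104, 103, 104, 104]
match 0.925 shift 3 -4
```

Call:
advance --offsets '[{"rz":-8.5, "aperture":0.05}, {"rz":-8.5, "aperture":0.05}, {"rz":-8.5, "aperture":0.05}, {"rz":-8.5, "aperture":0.05}, {"rz":-8.5, "aperture":0.05}, {"rz":-8.5, "aperture":0.05}, {"rz":-8.5, "aperture":0.05}, {"rz":-8.5, "aperture":0.05}, {"rz":-8.5, "aperture":0.05}, {"rz":-8.5, "aperture":0.05}]' --lines "1,1"

```text
time_s: 19.55
```

Call:
advance --offsets '[{"rz":-8.5, "aperture":0.05}, {"rz":-8.5, "aperture":0.05}, {"rz":-8.5, "aperture":0.05}, {"rz":-8.5, "aperture":0.05}, {"rz":-8.5, "aperture":0.05}, {"rz":-8.5, "aperture":0.05}, {"rz":-8.5, "aperture":0.05}, {"rz":-8.5, "aperture":0.05}, {"rz":-2, "aperture":0.05}, {"aperture":0.05}]'

```text
time_s: 20.55
position: [0.6032, -0.2971, 0.0714]
tool_rot: [[-0.723, 0.691, 0.0], [0.691, 0.723, 0.0], [0.0, 0.0, -1.0]]
ft_force: [-0.2, -0.9, 0.8]
grip_width: 0.0499
gripper_force: 0.0
```

```bash
python3 look.py k11 k10 230,310,236,276
```

```text
[ 0.6033 -0.2971  0.0713] -82.5 yaw 46.2 F [-0.3 -1.1  0.8] M [-0.06 -0.05  0.02] 0.05012609993653622
[233, 232, 196, 169, 169, 169, 169, 169, 156, 140, 140, 139, 118, 98, 101, 100, 100, 99, 94, 74, 64, 64, 64, 64, 65, 72, 76, 77, 77, 91, 98, 99, 99, 100, 101, 102, 80, 80, 104, 176, 184, 184, 184, 184, 183]
match 0.756 shift 1 -1
```

Call:
advance --offsets '[{"rz":-8.5, "aperture":0.05}, {"rz":-8.5, "aperture":0.05}, {"rz":-8, "aperture":0.05}, {"aperture":0.05}, {"aperture":0.0275}, {"aperture":0.0275}, {"aperture":0.0275}]'

```text
time_s: 21.3
position: [0.6032, -0.2974, 0.0714]
tool_rot: [[-0.946, 0.324, -0.0], [0.324, 0.946, -0.0], [-0.0, -0.0, -1.0]]
ft_force: [-0.8, -0.3, 0.9]
grip_width: 0.0275
gripper_force: 0.6
```

```bash
python3 look.py k12 k7 230,310,236,276
python3 -c "
from h import *
cv2.imwrite('pics/mont.png',np.vstack([np.hstack([cv2.resize(cv2.imread(f'pics/k{i}.png')[190:340,190:320],None,fx=2,fy=2) for i in r]) for r in((6,7,12),(8,9,10))]))"
```

```text
[ 0.6031 -0.2974  0.0714] -107.4 yaw 71.1 F [-0.7 -0.5  0.2] M [-0.18  0.15  0.05] 0.027326366640145174
[120, 105, 113, 119, 148, 164, 167, 161, 139, 139, 139, 139, 138, 116, 94, 99, 101, 100, 93, 82, 79, 64, 64, 65, 64, 64, 73, 76, 76, 94, 98, 98, 99, 99, 100, 99, 78, 103, 214, 213, 207, 209, 198, 189, 184]
match 0.913 shift -1 -5
```

View pics/mont.png

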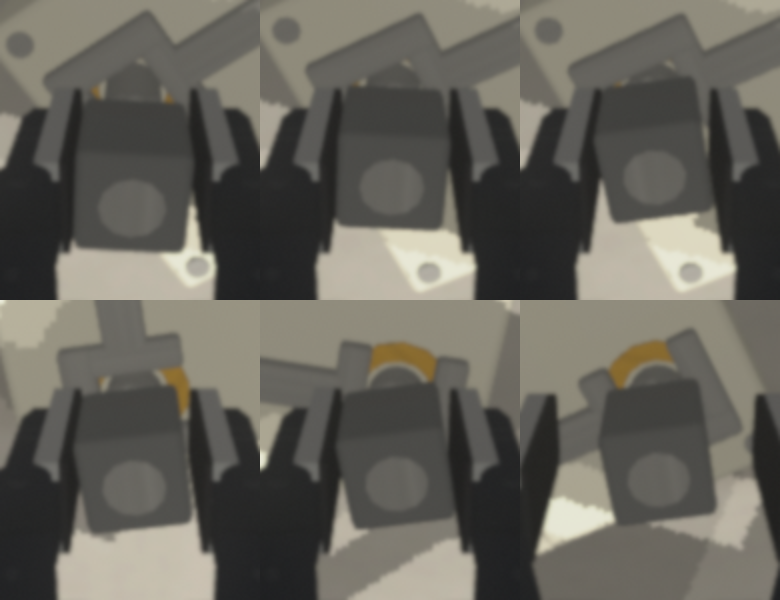

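The montage shows the drop between k6 and k7, the fork round the shank under the head, and another ~4 mm lower after the half turn. Second half turn now.

Call:
advance --offsets '[{"rz":8, "aperture":0.0275}, {"rz":8, "aperture":0.0275}, {"rz":8, "aperture":0.0275}, {"rz":8, "aperture":0.0275}, {"rz":8, "aperture":0.0275}, {"rz":8, "aperture":0.0275}, {"rz":8, "aperture":0.0275}, {"rz":8, "aperture":0.0275}, {"rz":8, "aperture":0.0275}, {"rz":8, "aperture":0.0275}]'

```text
time_s: 22.35
position: [0.6029, -0.2972, 0.0708]
tool_rot: [[0.159, 0.987, -0.001], [0.987, -0.159, 0.0], [0.0, -0.001, -1.0]]
ft_force: [-0.7, -1.2, -3.0]
grip_width: 0.0275
gripper_force: 1.8
```

Call:
advance --offsets '[{"rz":8, "aperture":0.0275}, {"rz":8, "aperture":0.0275}, {"rz":8, "aperture":0.0275}, {"rz":8, "aperture":0.0275}, {"rz":8, "aperture":0.0275}, {"rz":8, "aperture":0.0275}, {"rz":8, "aperture":0.0275}, {"rz":8, "aperture":0.0275}, {"rz":8, "aperture":0.0275}, {"rz":8, "aperture":0.0275}]'

```text
time_s: 23.35
position: [0.6031, -0.2973, 0.0708]
tool_rot: [[1.0, 0.014, -0.0], [0.014, -1.0, -0.0], [-0.0, 0.0, -1.0]]
ft_force: [0.3, -2.5, -2.9]
grip_width: 0.0275
gripper_force: 1.8
```

Call:
advance --offsets '[{"rz":8, "aperture":0.0275}, {"rz":8, "aperture":0.0275}, {"rz":8, "aperture":0.0275}, {"rz":2, "aperture":0.0275}, {"aperture":0.0275}, {"aperture":0.0275}]'

```text
time_s: 23.95
position: [0.603, -0.2973, 0.0711]
tool_rot: [[0.908, -0.419, -0.001], [-0.419, -0.908, 0.0], [-0.001, 0.0, -1.0]]
ft_force: [-1.2, -1.7, -1.0]
grip_width: 0.0275
gripper_force: 1.1
```

```bash
python3 look.py k13 k10 230,310,236,276
```

```text
[ 0.603  -0.2972  0.0711] 78.5 yaw -114.7 F [-1.4 -2.2 -2. ] M [-0.34  0.2  -0.01] 0.027684128810453
[210, 217, 219, 219, 182, 142, 142, 141, 141, 140, 141, 140, 140, 140, 139, 112, 107, 108, 112, 86, 66, 65, 65, 65, 65, 70, 76, 76, 90, 98, 98, 99, 99, 99, 96, 76, 90, 159, 107, 104, 103, 103, 104, 104, 104]
match 0.801 shift 1 -5
```

Call:
advance --offsets '[{"aperture":0.02}, {"aperture":0.02}, {"aperture":0.02}, {"aperture":0.02}, {"aperture":0.02}, {"aperture":0.02}]' --grip_force 30

```text
time_s: 24.6
position: [0.603, -0.2973, 0.0712]
tool_rot: [[0.908, -0.419, -0.001], [-0.419, -0.908, -0.0], [-0.0, 0.0, -1.0]]
ft_force: [-4.5, -4.1, -1.9]
grip_width: 0.0257
gripper_force: 29.6
```

```bash
python3 look.py k14 k12 230,310,236,276
```

Run:
```python
from h import *
# disc centre & width of the top, height from apparent disc size, before drop / after drop / now
for n in('k6','k7','k12','k14'):
    g=cv2.cvtColor(load(n)['pixels'],cv2.COLOR_RGB2GRAY)[200:320,225:288]
    m=((g>91)&(g<112)).astype(np.uint8);k,l,s,c=cv2.connectedComponentsWithStats(m)
    for i in range(1,k):
        if 250<s[i,4]<900: print(n,s[i].tolist(),c[i].round(1))
    d=load(n);E=np.array(d['extrinsics'])
for h in(.099,.091,.083):print(h,proj(d,[[*env.observe()['position'][:2],h]]))
print(env.observe()['gripper_force'])
```

```text
[ 0.603  -0.2973  0.0713] 78.5 yaw -114.8 F [-4.1 -3.9 -3.2] M [-0.58  0.63 -0.  ] 0.025473552008619633
[210, 217, 219, 219, 182, 142, 141, 140, 140, 140, 140, 140, 140, 139, 138, 111, 106, 108, 110, 86, 65, 65, 65, 65, 65, 71, 76, 76, 91, 98, 98, 98, 98, 99, 95, 76, 99, 160, 106, 104, 102, 102, 103, 104, 104]
match 0.895 shift 7 -5
k6 [15, 80, 32, 28, 705] [30.6 93.9]
k7 [15, 70, 31, 27, 647] [30.4 83.3]
k12 [17, 66, 31, 26, 625] [31.8 78.4]
k14 [0, 2, 63, 34, 750] [37.7 18.4]
k14 [19, 62, 29, 25, 578] [33.  74.2]
k14 [0, 99, 63, 21, 899] [ 33.4 111.7]
0.099 [[258.1970212  297.95764039]]
0.091 [[258.15566088 286.04559103]]
0.083 [[258.11870586 275.4163424 ]]
29.555951692163944
```

Call:
advance --offsets '[{"aperture":0.02}, {"aperture":0.02}, {"aperture":0.02}, {"aperture":0.02}, {"aperture":0.02}]' --grip_force 60

```text
time_s: 25.15
position: [0.603, -0.2973, 0.0714]
tool_rot: [[0.908, -0.419, -0.0], [-0.419, -0.908, -0.0], [-0.0, 0.0, -1.0]]
ft_force: [-3.9, -3.9, -2.1]
grip_width: 0.0245
gripper_force: 58.9
```

Call:
advance --offsets '[{"aperture":0.02}, {"aperture":0.02}, {"aperture":0.02}, {"aperture":0.02}, {"aperture":0.02}]'

```text
time_s: 25.65
position: [0.603, -0.2973, 0.0713]
tool_rot: [[0.908, -0.419, -0.0], [-0.419, -0.908, -0.0], [-0.0, 0.0, -1.0]]
ft_force: [-4.4, -3.3, -0.9]
grip_width: 0.0244
gripper_force: 58.9
```

```bash
python3 look.py k15 k14 230,310,236,276
```

```text
[ 0.603  -0.2973  0.0713] 78.5 yaw -114.8 F [-4.2 -3.3 -0.5] M [-0.6   0.7  -0.04] 0.024281254945204146
[209, 217, 219, 219, 182, 141, 141, 141, 140, 140, 140, 140, 140, 139, 138, 110, 106, 108, 110, 86, 66, 65, 65, 65, 65, 71, 76, 76, 92, 98, 98, 98, 98, 99, 94, 76, 107, 158, 105, 103, 102, 102, 103, 103, 104]
match 0.999 shift 0 0
```

```bash
python3 -c "
from rig import env
print(env.close_job())"
```

```text
the job is handed in; nothing more can be done
None
```

I handed the job in at about 26 s on the robot's clock with every step done. By my measurements the battery is seated with its rib on the far side and the lever is at its stop. The screw dropped into its thread and went forward about one turn (roughly 7–8 mm lower). Its head is still gripped at 59 N, and I never went near the bottle or vial. The hand-in returned no verdict.

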